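# Start the fume extractor at the model-car bench

### The job

We are about to spray model cars, so start the fume extractor: on the switch box with the orange paddle, push the paddle well over towards the green dot, hold it there for about two seconds, then let it spring back upright by itself. Never push the orange paddle towards the red dot (that locks the extractor off), leave the blue paddle (the lamp switch) alone, and do not disturb the loose green model car.

Things in the scene. Friction and masses are not known exactly. Their poses are not given: they have to be found in the camera images.
- extractor_box: Grey switch box with the ORANGE paddle, screwed to the bench at any yaw: 90 x 130 x 48 mm (own x, y, z). Origin: centre of its underside, on the bench; z up. The paddle's pivot is 50 mm above the origin. On top, a 24 mm green dot 46 mm along its +y, a red one 46 mm along -y. Upright, the paddle is 30 mm wide along x, 10 mm thick along y, its top 120 mm above the bench (orange from 80 mm up).
- extractor_paddle (a joint): Angle of the orange paddle (rad): 0 upright, positive towards the green dot (the box's +y), negative towards the red; stops at -0.5 and +0.5. A spring (0.5 N m/rad, no catch) recentres it when let go: about 4 N sideways, 50 mm above the pivot, holds it at 0.4. Beyond about 0.25 the switch makes contact.
- lamp_paddle: BLUE paddle of the lamp switch, on an otherwise identical grey box with dots, which may be the left or the right one. Origin at its pivot over the box's centre, 50 mm above the bench; z up along the paddle (top at 70 mm), y towards its own green dot. Not to be pushed.
- van: A loose die-cast model car, green with a white roof and black wheels, 110 x 48 x 43 mm (long along its x), standing on the bench beyond the boxes; origin under its centre at bench height. Bystander.
Mind the look-alikes: they are no part of the job. What is shaped like the part that bears lamp_paddle but yellow is not meant.

How it is judged:
By the outcome, as a careful person would: the job done as asked, in the order asked, and still so for the second after the job is handed in, with the robot touching nothing.
It also fails if it takes over 40 s, if anything falls off the work surface, if the arm or the gripper's body presses on something with over 40 N, if the wrist force passes 120 N, or if a joint passes its speed limit or range.

### The arm

A 7-joint arm with a two-finger parallel gripper is mounted at the origin on the work surface. World frame = base frame: x ahead of the robot, y to its left, z up, the work surface at z = 0. Lengths are in mm, angles in rad, forces in N, time in s.
With the tool pointing down it reaches from about 425 to 950 mm from the base axis. Payload 16.7 kg.
Tool frame: the origin (TCP) lies midway between the tips of the shut fingers; the grasp point (between the pads) lies behind it (r.grip_depth is the z of the grasp point in the tool frame, in mm); z points along the fingers, y is the line along which they close (so a half turn about z gives the same grasp; the last joint's range is limited). The gripper opens to 94 mm and grips with 3 to 60 N. Pads are 16 mm wide; open, the fingers measure 119 mm over their backs; the gripper's body (75 mm by 177 mm) begins 78 mm behind the grasp point.
Start: joints at [-1.498, 0.426, 0.074, 1.606, -0.034, 1.111, -0.067], TCP at [149.156, 658.276, 205.467] pointing down, gripper open.
Joint ranges: [-2.85, 2.85], [-0.5, 2.14], [-1.23, 1.37], [0.21, 2.46], [-1.02, 4.16], [0.16, 2.05], [-2.73, 2.73]. Speed limits (rad/s): [1.89, 1.89, 2.39, 2.39, 3.01, 3.01, 3.01].

### API

Orientations are given as a rotation vector (axis times angle).
In Python, from station import r gives the robot as it stands. The module is installed in compiled form; this text tells all that it offers. Calls block until the motion is done:
- r.move_ptp(position, orientation): joint-space move of the TCP to a pose.
- r.move_l(position, rotation=None, rate=150, max_force=None): straight line of the TCP; rotation=None keeps the orientation; rate is the mean speed in mm/s. With max_force (N) it stops when the force on the tool has changed by that much, and returns True; else False.
- r.goto_joints(angles): joint-space move.
- r.gripper_to(opening, squeeze=None): finger opening in mm; squeeze is the grip in N (None keeps the last); returns when the fingers have stopped.
- r.pause(seconds).
- r.ik(position, orientation): joint angles nearest the present ones, or None.
- r.read_state(): the state.
- r.get_image(name): name is "scene" or "top"; returns (picture, depth): 400x640x3 uint8, red, green, blue; 400x640 float32, mm along the optical axis (not along the pixel's ray), 0 where there is no reading.
- r.get_calibration(name): a dict with "fx", "fy", "cx", "cy" (pixels), "cam_to_world" (4x4, takes a point from camera to world coordinates). Camera axes: x right, y down, z forward; pixel columns grow to the right and rows downward; lengths in mm; the calibration is good to about 2 mm. A picture is of the moment at which its call begins. get_calibration takes no time and is no camera call.
A pose or a line that the arm cannot do raises r.PlanningError and nothing moves.
- r.sign_off(): hands the job in; it is judged then, once.
The state is a dict: "clock": time; "q": joint angles; "qvel": joint speeds; "joint_torque": joint torques, N m; "ee_pos": TCP position; "tool_rot": TCP orientation; "force": force on the tool from outside, world axes, zero at the start; "torque": the same for the moment, N m; "finger_gap": finger opening in mm; "grasp_force": force on a finger pad.
Only numpy, scipy, OpenCV 4.12 (cv2) and the standard library are available. Lean on these libraries where they do the work, as an engineer would, in place of code of your own. Each camera call takes 0.05 s, during which the arm holds its last target. There are 200 camera calls.

## Working session

There is one attempt and no reset: what is moved stays moved. The work goes in short steps, each a Python script; the robot and the scene stay as the last script left them, time stands still between calls to the robot, and variables do not carry over. Pictures are saved under pics/ and viewed, at most 10 in all, crops included, and the job is handed in when it is done.

```bash
mkdir -p pics
cat > h.py <<'E'
from station import r
import numpy as np, cv2
def snap(n):
    im,d=r.get_image(n); c=r.get_calibration(n)
    v,u=np.mgrid[0:400,0:640]
    P=np.stack([(u-c["cx"])/c["fx"]*d,(v-c["cy"])/c["fy"]*d,d],-1)
    T=np.array(c["cam_to_world"]); W=P@T[:3,:3].T+T[:3,3]
    W[d==0]=np.nan
    return im,d,W
E
python3 - <<'E'
from h import *
for n in("scene","top"):
    im,d,W=snap(n); np.savez(n,im=im,W=W)
    cv2.imwrite(f"pics/{n}.png",im[:,:,::-1])
    T=np.array(r.get_calibration(n)["cam_to_world"]);print(n,T.round(2).tolist())
print(r.read_state(), r.grip_depth)
E
```

```text
scene [[-0.61, 0.64, -0.48, 1098.58], [0.8, 0.5, -0.35, 429.72], [0.02, -0.59, -0.81, 1026.7], [0.0, 0.0, 0.0, 1.0]]
top [[0.06, -0.98, 0.21, 343.15], [-1.0, -0.06, 0.01, 9.34], [0.0, -0.21, -0.98, 991.93], [0.0, 0.0, 0.0, 1.0]]
{'clock': 0.1, 'q': array([-1.49749394,  0.42667425,  0.07388104,  1.60651694, -0.03411205,
        1.1108248 , -0.06713571]), 'qvel': array([ 5.60410374e-04, -2.22094865e-04, -1.22292698e-03, -1.15391435e-03,
       -8.01503605e-05,  1.53029201e-04,  1.13493359e-03]), 'joint_torque': array([ 7.03794096e-03, -9.37477255e+01,  3.67672026e+00, -4.55042982e+01,
       -4.86500363e-02,  1.68714701e-02,  2.84694312e-05]), 'ee_pos': array([149.10404634, 657.92339588, 204.85479228]), 'tool_rot': array([-3.49400533e-01, -3.12205456e+00,  1.82550953e-03]), 'force': array([ 0.50683847, -0.56940128, -0.36724627]), 'torque': array([-0.00798337,  0.03439713, -0.01607929]), 'grasp_force': 0.0, 'finger_gap': 94.02626352119582} -18.8
```

View pics/scene.png

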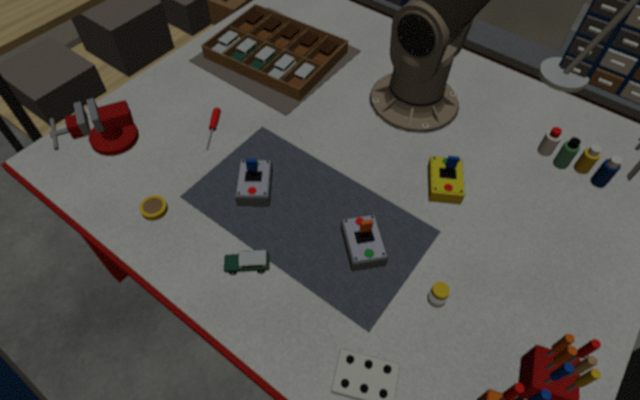

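View pics/top.png

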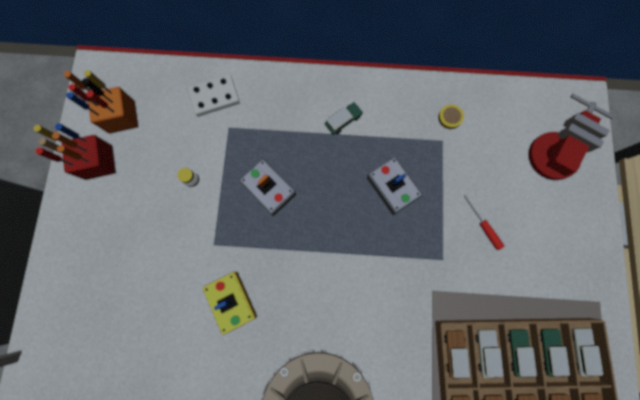

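Scene picture: the orange-paddle box is at (363,240), the grey blue-paddle box at (254,180), the yellow decoy at (447,178) and the van at (247,261). In the top picture the orange box is at (267,186), with its green dot near (255,173) and red dot near (278,198). The van is at (344,118).

```bash
cat >> h.py <<'E'
def blob(im,W,lo,hi,box,zr):
    hsv=cv2.cvtColor(im,cv2.COLOR_RGB2HSV); m=cv2.inRange(hsv,np.array(lo),np.array(hi))>0
    k=np.zeros_like(m);u0,v0,u1,v1=box;k[v0:v1,u0:u1]=1
    m&=k&(W[...,2]>zr[0])&(W[...,2]<zr[1]); p=W[m]
    return len(p),np.median(p,0).round(1) if len(p) else None,(p.min(0).round(),p.max(0).round()) if len(p) else None
E
python3 - <<'E'
from h import *
for n,bx in(("top",(235,150,300,220)),("scene",(335,205,395,275))):
    f=np.load(n+".npz");im,W=f["im"],f["W"]
    print(n,"green",blob(im,W,(40,90,50),(85,255,255),bx,(35,60)))
    print("red",blob(im,W,(0,130,90),(4,255,255),bx,(35,60)),blob(im,W,(172,130,90),(180,255,255),bx,(35,60)))
    print("orange",blob(im,W,(6,120,60),(20,255,255),bx,(78,130)))
    u0,v0,u1,v1=bx; S=W[v0:v1,u0:u1].reshape(-1,3); S=S[(S[:,2]>40)&(S[:,2]<56)]
    c,wh,a=cv2.minAreaRect(S[:,:2].astype(np.float32));print("box",c,wh,a,np.median(S[:,2]))
f=np.load("top.npz");W=f["W"];print("blue",W[182,397],"van",W[118,344])
im=cv2.resize(f["im"][140:230,225:315],None,fx=6,fy=6,interpolation=2);cv2.imwrite("pics/c.png",im[:,:,::-1])
E
```

```text
top green (43, array([585. , 208. ,  52.8]), (array([575., 199.,  49.]), array([593., 218.,  56.])))
red (29, array([522.4, 140.1,  52.8]), (array([515., 132.,  49.]), array([529., 149.,  57.]))) (9, array([525.6, 138.3,  50.6]), (array([516., 132.,  49.]), array([532., 148.,  52.])))
orange (44, array([551.8, 172.3, 119.4]), (array([542., 163., 105.]), array([562., 183., 124.])))
box (554.6817016601562, 173.5248260498047) (130.1190185546875, 89.74485778808594) 47.974456787109375 49.58007716041857
scene green (54, array([583.2, 208.5,  52.1]), (array([574., 199.,  48.]), array([593., 218.,  56.])))
red (26, array([523.5, 136.8,  51.9]), (array([513., 131.,  49.]), array([531., 143.,  56.]))) (5, array([513. , 132.3,  52.5]), (array([512., 130.,  50.]), array([520., 142.,  55.])))
orange (105, array([556.2, 175. , 111.2]), (array([543., 163.,  85.]), array([565., 185., 124.])))
box (551.9964599609375, 174.1605224609375) (131.36541748046875, 90.92169189453125) 47.8835334777832 49.0953896350527
blue [ 569.94595696 -161.10484585  108.67628364] van [759.24657584 -21.78752671  47.23944088]
```

View pics/c.png

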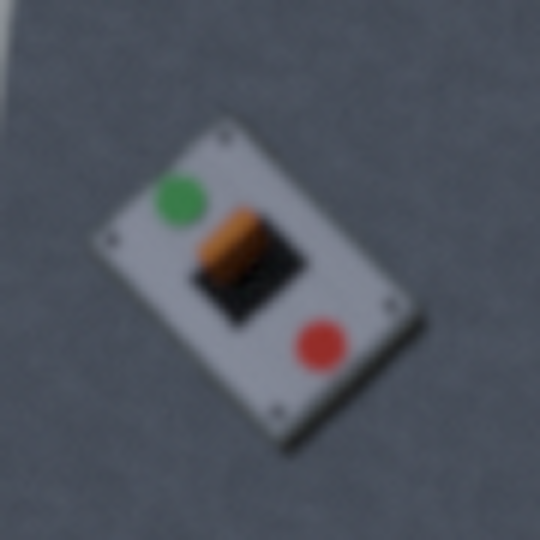

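The crop confirms green is at the upper left and red at the lower right. The box centre is about (553.5, 173.8), with its +y at about 48°. The sizes and heights match the spec. I'll go above the red side with the fingers shut.

```bash
cat >> h.py <<'E'
from scipy.spatial.transform import Rotation as R
C=np.array([553.5,173.8]);a=np.deg2rad(48.2);U=np.array([np.cos(a),np.sin(a)])
def at(s,z): return [*(C+s*U),z]
def rot(sg):
    x=np.array([*(sg*U),0]);z=np.array([0,0,-1.]);return R.from_matrix(np.stack([x,np.cross(z,x),z],1)).as_rotvec()
E
python3 - <<'E'
from h import *
q0=r.read_state()["q"]
best=min((np.abs(q-q0).max(),s) for s in(1,-1) if (q:=r.ik(at(-45,220),rot(s))) is not None)
print(best)
r.gripper_to(0)
r.move_ptp(at(-45,220),rot(best[1])); r.move_l(at(-45,95),rate=120)
s=r.read_state();print(s["clock"],s["ee_pos"],s["force"],s["finger_gap"])
im,d,W=snap("scene");cv2.imwrite("pics/d.png",cv2.resize(im[150:290,280:480],None,fx=4,fy=4)[:,:,::-1])
E
```

```text
(np.float64(0.8484137823019062), 1)
4.9917 [523.92245548 140.35850545  95.59545854] [0.61624133 0.00095193 0.37127276] 0.40428435887033526
```

View pics/d.png

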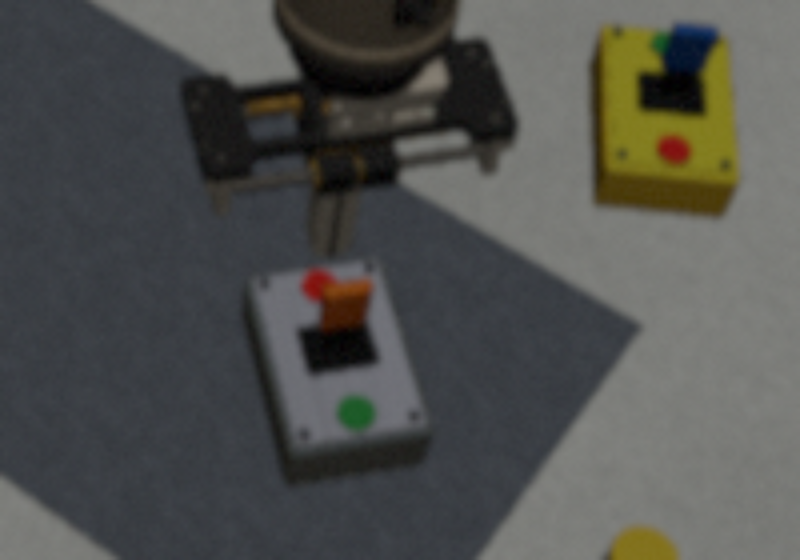

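The shut fingers stand behind the paddle on the red side, with the tip at about (330,250) in the crop and the paddle upright at (345,305). Now I'll push, check the force, hold and withdraw.

Run:
```python
from h import *
def rep(t):
    s=r.read_state();p=s["ee_pos"];print(t,round(s["clock"],2),"s",((p[:2]-C)@U).round(1),p[2].round(1),"F",(s["force"][:2]@U).round(2))
rep("0")
r.move_l(at(-20,95),rate=60);rep("near")
r.move_l(at(0,95),rate=40);rep("push")
r.move_l(at(5.5,95),rate=40);rep("hold")
im,d,W=snap("scene");np.savez("hold",im=im,W=W)
cv2.imwrite("pics/e.png",cv2.resize(im[170:290,300:460],None,fx=5,fy=5)[:,:,::-1])
print(blob(im,W,(6,120,60),(20,255,255),(335,205,395,275),(70,130)))
```

```text
0 5.04 s -44.6 95.7 F 0.13
near 5.61 s -20.0 94.8 F -0.37
push 6.26 s -0.3 94.9 F -3.2
hold 6.55 s 5.3 95.0 F -3.91
(61, array([571. , 191.5, 114.4]), (array([562., 181.,  93.]), array([582., 203., 119.])))
```

View pics/e.png

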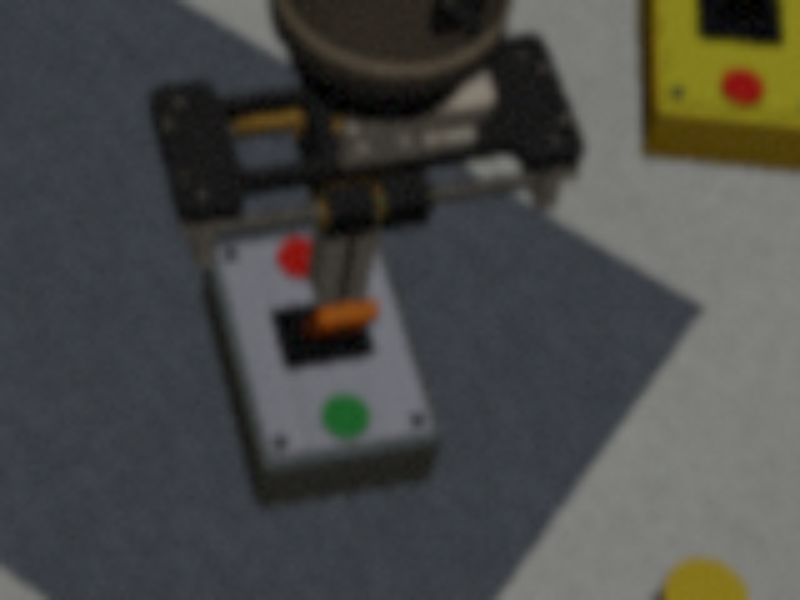

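The paddle leans towards green, at about 0.38 rad by the camera, and the 3.9 N force agrees. I'll finish the hold and then let go.

Run:
```python
from h import *
r.pause(1.9)
r.move_l(at(-45,95),rate=100); r.move_l(at(-45,200),rate=120); r.pause(0.7)
s=r.read_state();print(s["clock"],s["force"])
for n,bx in(("top",(235,150,300,220)),("scene",(335,205,395,275))):
    im,d,W=snap(n);print(n,blob(im,W,(6,120,60),(20,255,255),bx,(78,130)))
cv2.imwrite("pics/f.png",im[:,:,::-1])
```

```text
10.8833 [0.02019404 0.08595845 0.0660175 ]
top (0, None, None)
scene (108, array([555.3, 175.5, 110.3]), (array([544., 163.,  84.]), array([567., 185., 124.])))
```

View pics/f.png

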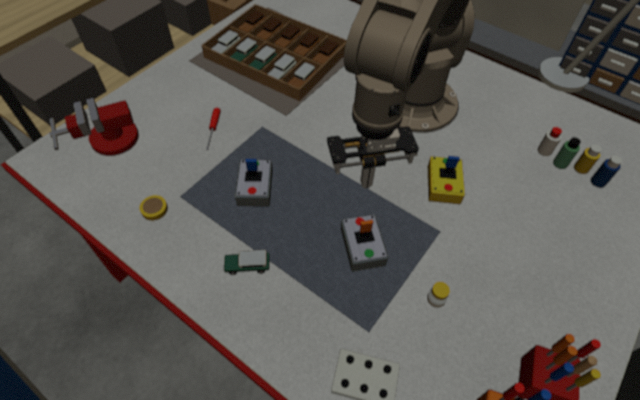

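The paddle at (364,226) is upright again. The van at (247,261) and the blue paddle at (252,165) haven't moved, and the arm is clear of everything.

```bash
python3 -c "
from station import r
print(r.sign_off())"
```

```text
the job is handed in; nothing more can be done
None
```

I pushed the orange paddle to about 0.38 rad towards green, held it for about 2 s and let it spring back upright; the blue paddle and the van did not move, and the job was handed in at about 11 s.

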